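# Clear the vial decapper's bed and pull its jaw cassette

## Task

The jaw cassette of the vial decapper has to come out, and no torn-off cap may drop into its open socket: first sweep all four caps off the steel bed into the waste trough at the machine's side with the bench brush (touch the caps with nothing but the brush), and put the brush down on the counter, off the machine. Then pinch the cassette's two orange side catches fully together, lift it straight up out of its socket without forcing it, and finish holding it still and upright by the pinched catches, about a hand's breadth (10 cm) above where it sat. Leave the pots, the tape roll and the vials standing where they are.

Things in the scene. Friction and masses are not known exactly. Their poses are not given: they have to be found in the camera images.
- decapper: Vial decapper: fixed white bench machine. Origin on the counter; x to its back, y to its left, z up. Steel bed at z = 60 mm, over x -64 to 64, y -80 to 150, with rims 8 mm wide, 7 mm high along its front and back. Its right edge (y = -80) is open to the waste trough. Socket at x = 0, y = 90. Behind: housing 64 mm high from x = 68; drive tower x 92 to 165, y -78 to 105, 177 mm high with its handle.
- socket (a point): Centre of the socket's mouth in the bed, 60 mm above the counter; axes as the machine's. Opening 65 (x) by 59 mm (y). At its sides y = +-29.5 mm the bed forms a 12 mm thick ledge under which the cassette's catches hook.
- bed_edge (a point): Middle of the bed's open right edge, at bed height, 60 mm above the counter; axes as the machine's. What passes it (-y) falls into the trough.
- trough (a point): Centre of the waste trough's floor, 11 mm above the counter. The trough is 128 (machine x) by 70 mm (machine y), open at the top, 49 mm deep below the bed; its outer wall is 6 mm thick, its top 78 mm above the counter.
- cassette: Black jaw cassette with a steel jaw ring on top, 240 to 280 g, upright in the socket with 1.5 mm play. Origin: on its axis, at bed height while seated; axes then as the machine's. Reaches 36 mm below the origin, 37 mm above. Middle block 40 (x) by 25 mm (y); flanges 8 mm thick lie on the bed, x +-20 to +-44, 44 mm wide in y. Hooked fast until both catches are pressed in.
- pinch (a point): Point on the cassette's axis midway between its two orange catch pads, 20 mm above the cassette's origin: pinch here, fingers closing along the cassette's y. Pads 28 mm wide (x), from 3 to 37 mm above the bed; 64 mm over both outer faces when out, 48 mm when fully pinched.
- catch_left (a joint): Spring catch on the cassette's +y side: 0 = out, hooked under the bed; grows as its orange pad is pressed towards the cassette's middle; 0.008 m = stop. Its hook lets go at 3.5 mm (5 mm at most if the cassette sits off centre). The spring pushes 2 N at 0 and 8 N at the stop: a grip of 15 to 30 N holds both catches at their stops and carries the cassette.
- catch_right (a joint): The same catch on the cassette's -y side: 0 = out, grows as its pad is pressed towards the cassette's middle, 0.008 m = stop.
- cap_0: Torn-off vial cap, aluminium with a blue plastic top: disc 20 mm in diameter, 9 mm high, 12 g. Origin: centre of its underside. Starts flat on the bed between the cassette and the trough, anywhere within machine x +-42 and y -66 to -4 mm.
- cap_1: Torn-off vial cap, aluminium with a red plastic top: disc 20 mm in diameter, 9 mm high, 12 g. Origin: centre of its underside. Starts flat on the bed between the cassette and the trough, anywhere within machine x +-42 and y -66 to -4 mm.
- cap_2: Torn-off vial cap, aluminium with a green plastic top: disc 20 mm in diameter, 9 mm high, 12 g. Origin: centre of its underside. Starts flat on the bed between the cassette and the trough, anywhere within machine x +-42 and y -66 to -4 mm.
- cap_3: Torn-off vial cap, aluminium with a yellow plastic top: disc 20 mm in diameter, 9 mm high, 12 g. Origin: centre of its underside. Starts flat on the bed between the cassette and the trough, anywhere within machine x +-42 and y -66 to -4 mm.
- brush: Bench brush standing on its stiff black bristles on the counter left of the machine, 100 to 170 g. Origin: centre of the bristles' underside; x along its length, z up; the same either way round. Bristles 108 (x) by 26 mm (y), 30 mm high, act as rigid; wooden back 116 by 32 mm, z 28 to 42 mm; on it a wooden grip rib 72 (x) by 20 mm (y), z 42 to 76 mm.
- brush_grip (a point): Middle of the brush's grip rib, 62 mm above the bristles' underside: pinch across the brush's y (20 mm).
- sample_pot_b: Specimen pot with a yellow lid, 49 mm wide, 50 mm high; bystander. Origin at its underside.
- sample_pot_c: Specimen pot with a red lid, 49 mm wide, 50 mm high; bystander. Origin at its underside.
- tape_roll: Roll of tan tape lying flat, 100 mm wide, 25 mm high; bystander. Origin at its underside.
- vial_p7: Clear injection vial 39 mm wide, 89 mm high, waiting right of the machine; bystander. Origin at its underside.
- vial_c2: Brown injection vial 38 mm wide, 91 mm high, waiting right of the machine; bystander. Origin at its underside.
- vial_c0: Clear injection vial 28 mm wide, 75 mm high, waiting right of the machine; bystander. Origin at its underside.
Mind the look-alikes: they are no part of the job. Leave any purple look-alike of the cassette alone.

How it is judged:
By the outcome, as a careful person would: the job done as asked, in the order asked, and still so for the second after the job is handed in, while the arm keeps its last pose, push and grip.
It also fails if it takes over 64 s, if anything falls off the work surface, if the arm or the gripper's body presses on something with over 40 N, if the wrist force passes 120 N, or if a joint passes its speed limit or range.

## Robot

A 6-joint arm with a two-finger parallel gripper is mounted at the origin on a cart in front of the work surface, level with it; the furniture and walls round the work are solid. World frame = base frame: x ahead of the robot, y to its left, z up, the work surface at z = 0. Lengths are in m, angles in rad, forces in N, time in s.
With the tool pointing down it reaches from about 0.2 to 0.875 m from the base axis. Payload 3.4 kg.
Tool frame: the origin (TCP) lies at the very end of the fingers, on their centre line; the grasp point (between the pads) lies 19 mm behind it; z points along the fingers, y is the line along which they close (so a half turn about z gives the same grasp; the last joint's range is limited). The gripper opens to 94 mm and grips with 3 to 60 N. Pads are 16 mm wide; open, the fingers measure 119 mm over their backs; the gripper's body (75 mm by 177 mm) begins 78 mm behind the grasp point.
Start: joints at [-1.225, 0.276, 1.505, -0, 1.361, -0.121], TCP at [0.259, -0.514, 0.205] pointing down, gripper open.
Joint ranges: [-2.89, 2.89], [-0.75, 2.08], [0.22, 2.7], [-1.18, 4.32], [0.11, 2.71], [-2.7, 2.7]. Speed limits (rad/s): [2.57, 2.57, 3.14, 3.14, 3.14, 3.14].

## Interface

Orientations are given as a unit quaternion [x, y, z, w].
In Python, from station import env, imaging gives the robot as it stands.
- The arm moves only by the tool send_rows, never from a script. Its argument "targets" is text: rows parted by semicolons, each of 5 numbers parted by spaces: the opening, from 0 (shut) to 1 (fully open), then the shift along the tool's x, y, z in m, then the turn about the tool's z in rad. In form: hand tx ty tz yaw; .... A call has 1 to 20 rows; each row shifts and turns the commanded pose from where the row before left it, along the tool's axes as they then stand; what a row does not reach is not made up. A row lasts 1/8 s, in which the tool goes at most 62.5 mm and 10.7 degrees, less where a joint would pass 70% of its speed; a pose out of reach is approached as far as the arm can. A call is refused whole if a number of a shift passes 0.0625 or a number of a turn 0.188, either way. A call with a gripper value outside its range is refused whole. The fingers move at their own pace and stop on an object; "force" is the grip in N (left out, the last holds). Time passes only in rows, so rows that do not move let the fingers close. It gives the time, the measured TCP pose, the force, the opening and the grip force at its end, in the units of the state.
- env.state(): the state, without advancing time (a new reading comes with each control period).
- imaging.grab_frame(name): name is "side" or "top" or "wrist"; returns the picture (420x560x3 uint8, blue, green, red); there is no depth.
- imaging.camera_info(name): a dict with "mtx" (3x3 intrinsics, pixels), "rvec" (rotation vector, rad) and "tvec" (3), from world to camera coordinates, as OpenCV has them; the wrist camera has in their place "hand_eye" (4x4, takes a point from camera to tool coordinates, whose origin is the TCP and whose axes are the flange's). Camera axes: x right, y down, z forward; pixel columns grow to the right and rows downward; lengths in m; the calibration is good to about 2 mm. A picture is of the moment at which its call begins: read the wrist's pose just before it. camera_info takes no time and is no camera call.
- env.finish_job(): hands the job in; it is judged then, once.
The state is a dict: "time_s": time; "q": joint angles; "joint_vel": joint speeds; "joint_torque": joint torques, N m; "eef_pos": TCP position; "ee_rot": TCP orientation; "wrist_force": force on the tool from outside, world axes, zero at the start; "wrist_torque": the same for the moment, N m; "finger_gap": finger opening in m; "finger_force": force on a finger pad.
Only numpy, scipy, OpenCV 4.12 (cv2) and the standard library are available. Lean on these libraries where they do the work, as an engineer would, in place of code of your own. Each camera call takes 0.05 s, during which the arm holds its last target. There are 200 camera calls.

## Working session

There is one attempt and no reset: what is moved stays moved. The work goes in short steps, Python scripts to look and compute and a tool call to move; the robot and the scene stay as the last step left them, time stands still between calls to the robot, and variables do not carry over. Pictures are saved under pics/ and viewed, at most 11 in all, crops included, and the job is handed in when it is done.

Besides the shell and the picture viewer there is one more tool, called as name(argument=value, ...) on one line, values as JSON. send_rows: Moves the arm, as the interface text tells. Its arguments: {"type":"object","properties":{"targets":{"type":"string"},"force":{"type":"number"}},"required":["targets"]}

```bash
mkdir -p pics; ls
python3 - <<'E'
from station import env, imaging
import cv2, numpy as np
a=imaging.grab_frame("side");b=imaging.grab_frame("top")
cv2.imwrite("pics/side0.png",a);cv2.imwrite("pics/top0.png",b)
for n in("side","top","wrist"):
    print(n,{k:np.round(v,4).tolist() if not isinstance(v,str) else v for k,v in imaging.camera_info(n).items()})
s=env.state();print(s['time_s'],s['eef_pos'],s['ee_rot'],s['finger_gap'])
E
```

```text
pics
side {'mtx': [[508.7341, 0.0, 265.8248], [0.0, 508.7341, 212.5557], [0.0, 0.0, 1.0]], 'rvec': [2.0411, -0.1313, 0.0954], 'tvec': [-0.4939, 0.1416, 1.6389]}
top {'mtx': [[390.1278, 0.0, 271.5091], [0.0, 390.1278, 206.9784], [0.0, 0.0, 1.0]], 'rvec': [2.1646, -2.1516, 0.1217], 'tvec': [0.0717, 0.4872, 1.2517]}
wrist {'mtx': [[377.1878, 0.0, 280.5935], [0.0, 377.1878, 206.6496], [0.0, 0.0, 1.0]], 'hand_eye': [[0.0002, -0.9646, -0.2638, 0.076], [1.0, 0.0003, -0.0006, 0.0009], [0.0007, -0.2638, 0.9646, -0.1795], [0.0, 0.0, 0.0, 1.0]]}
0.1 [ 0.25858309 -0.51301522  0.20471385] [ 9.72889737e-01  2.31268035e-01 -8.27140817e-05 -8.05838732e-04] 0.0941701865928431
```

View pics/side0.png

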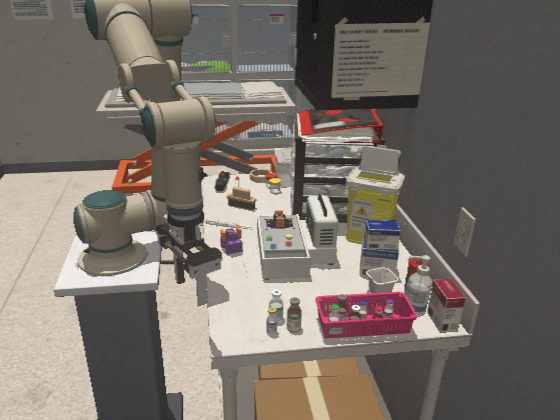

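View pics/top0.png

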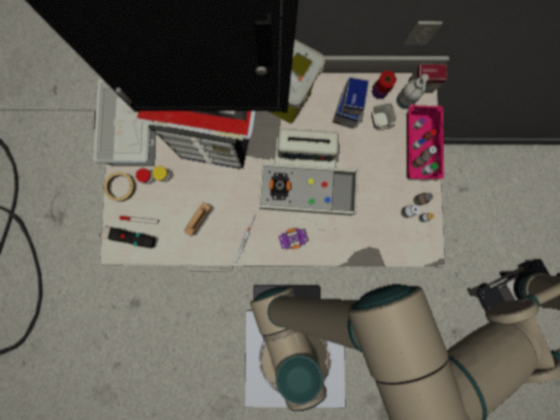

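The top view shows the machine at about (308,190). The real cassette, black with orange pads, is at (280,185). The caps are yellow (311,182), red (324,184), green (311,201) and blue (327,200), and the trough is at (343,190). 

What could be mistaken for each target:
- **Cassette:** the purple look-alike at (293,238), to be left alone.
- **Brush:** the wooden brush is at (198,219). The black tool at (132,237) and the pen at (138,219) are not brushes.

The side view shows the cassette at (280,220), the purple one at (231,240) and the brush at (241,198).

```bash
cat > h.py <<'E'
import numpy as np, cv2
from scipy.spatial.transform import Rotation as R
from station import env, imaging
def cam(name, st=None):
    i=imaging.camera_info(name); K=np.array(i["mtx"],float)
    if "hand_eye" in i:
        T=np.eye(4);T[:3,:3]=R.from_quat(st["ee_rot"]).as_matrix();T[:3,3]=st["eef_pos"]
        T=T@np.array(i["hand_eye"]); return K,T[:3,:3],T[:3,3]
    M=cv2.Rodrigues(np.array(i["rvec"],float))[0]
    return K,M.T,-M.T@np.array(i["tvec"],float).ravel()
def ray(c,p):
    K,Rm,o=c; d=Rm@np.linalg.solve(K,[p[0],p[1],1.]); return o,d/np.linalg.norm(d)
def plane(c,p,z):
    o,d=ray(c,p); return o+d*(z-o[2])/d[2]
def tri(c1,p1,c2,p2):
    o1,d1=ray(c1,p1);o2,d2=ray(c2,p2)
    s=np.linalg.lstsq(np.c_[d1,-d2],o2-o1,rcond=None)[0]
    a,b=o1+s[0]*d1,o2+s[1]*d2
    return (a+b)/2,np.linalg.norm(a-b)
def proj(c,P):
    K,Rm,o=c; v=K@(Rm.T@(np.asarray(P)-o)); return v[:2]/v[2]
HUE={'red':[(0,6),(172,180)],'orange':[(7,17)],'yellow':[(22,33)],'green':[(45,85)],'blue':[(100,125)],'wood':[(8,20)]}
def blobs(im,col,box,smin=110,vmin=50,amin=6):
    h=cv2.cvtColor(im,cv2.COLOR_BGR2HSV); m=np.zeros(h.shape[:2],np.uint8)
    for a,b in HUE[col]: m|=cv2.inRange(h,(a,smin,vmin),(b,255,255))
    k=np.zeros_like(m);x0,y0,x1,y1=box;k[y0:y1,x0:x1]=255
    n,l,s,c=cv2.connectedComponentsWithStats(m&k)
    return [(c[i].round(1).tolist(),int(s[i][4]),s[i][:4].tolist()) for i in range(1,n) if s[i][4]>=amin],l
E
python3 - <<'E'
from h import *
t=cv2.imread("pics/top0.png");s=cv2.imread("pics/side0.png")
ct,cs=cam("top"),cam("side")
for col in('yellow','red','green','blue','orange'):
    a=blobs(t,col,(255,160,360,218))[0]; b=blobs(s,col,(255,200,315,280))[0]
    print(col,a,b)
    if len(a)==1==len(b): print(tri(ct,a[0][0],cs,b[0][0]),plane(ct,a[0][0],.069))
print(blobs(t,'wood',(180,195,220,240),90)[0],blobs(s,'wood',(225,180,260,212),90)[0])
for p in [(262,167),(355,168),(355,213),(261,212)]: print(p,plane(ct,p,.06).round(3))
big=np.hstack([cv2.resize(t[150:250,180:370],None,fx=4,fy=4,interpolation=2)])
cv2.imwrite("pics/crop1.png",big)
E
```

```text
yellow [([310.4, 181.0], 25, [308, 179, 6, 5])] [([288.5, 235.5], 16, [286, 234, 6, 4])]
(array([ 0.56554021, -0.04958202,  0.06874748]), np.float64(0.002111137460658436)) [ 0.56656336 -0.04966178  0.069     ]
red [([324.0, 183.8], 23, [322, 182, 5, 5])] [([288.2, 242.4], 16, [286, 241, 6, 4])]
(array([ 0.55677125, -0.09300846,  0.06902032]), np.float64(0.0018341915911095003)) [ 0.55770375 -0.09310604  0.069     ]
green [([311.3, 201.1], 16, [309, 199, 5, 5])] [([269.0, 237.0], 11, [267, 236, 5, 3])]
(array([ 0.50125123, -0.0521605 ,  0.06879758]), np.float64(0.0008073577482047546)) [ 0.50163041 -0.05217334  0.069     ]
blue [([327.2, 199.2], 20, [325, 197, 5, 5])] [([273.0, 245.0], 15, [271, 244, 5, 3])]
(array([ 0.50714014, -0.10277103,  0.06874279]), np.float64(0.0018190360655621076)) [ 0.50802038 -0.10281626  0.069     ]
orange [([271.5, 183.9], 41, [270, 179, 4, 11]), ([287.7, 185.2], 45, [286, 180, 5, 11])] [([278.3, 211.2], 26, [275, 210, 8, 4]), ([279.6, 221.5], 81, [276, 217, 9, 10])]
[([197.2, 218.8], 328, [185, 203, 25, 32])] [([241.2, 189.6], 46, [233, 187, 17, 6]), ([241.5, 197.7], 68, [228, 193, 28, 9])]
(262, 167) [0.613 0.106 0.06 ]
(355, 168) [ 0.612 -0.195  0.06 ]
(355, 213) [ 0.465 -0.192  0.06 ]
(261, 212) [0.467 0.108 0.06 ]
```

View pics/crop1.png

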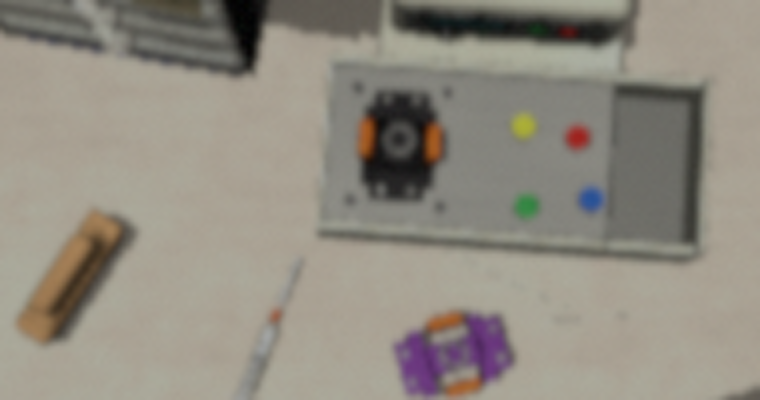

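The close crop confirms my choice. The black cassette with orange pads sits in the machine at crop (400,140), and the purple one stands on the counter at (455,355). The brush is at (72,278), and the caps triangulate to z = 0.069, which is the right height. Next I move the wrist camera above the machine.

send_rows(targets="1 0 0 -0.025 0.156;1 0 0 -0.025 0.156;1 0 0 -0.025 0.155;1 0.03 -0.053 0 0;1 0.03 -0.053 0 0;1 0.03 -0.053 0 0;1 0.03 -0.053 0 0;1 0.03 -0.053 0 0;1 0.03 -0.053 0 0;1 0.03 -0.053 0 0;1 0.03 -0.053 0 0;1 0.03 -0.053 0 0;1 0 0 0 0;1 0 0 0 0")

```text
time_s: 1.85
eef_pos: [0.5284, -0.0367, 0.28]
ee_rot: [1.0, 0.0, -0.001, 0.0]
wrist_force: [0.4, -0.6, -0.0]
finger_gap: 0.0936
finger_force: 0.0
```

Run:
```python
from h import *
import json
st=env.state(); im=imaging.grab_frame("wrist"); cv2.imwrite("pics/w1.png",im)
json.dump({k:np.array(st[k]).tolist() for k in("eef_pos","ee_rot")},open("w1.json","w"))
print(st['time_s'],st['eef_pos'],R.from_quat(st['ee_rot']).as_matrix().round(3).tolist())
c=cam("wrist",st)
for col in('yellow','red','green','blue','orange'):
    for p,a,b in blobs(im,col,(0,0,560,420),amin=60)[0]:
        print(col,p,a,b,plane(c,p,.069).round(4))
```

```text
1.85 [ 0.52836024 -0.0367059   0.27995336] [[1.0, 0.001, -0.002], [0.001, -1.0, -0.001], [-0.002, 0.001, -1.0]]
yellow [291.2, 143.2] 296 [282, 134, 20, 20] [ 0.5651 -0.0486  0.069 ]
red [333.0, 151.8] 290 [324, 143, 19, 19] [ 0.5564 -0.0918  0.069 ]
green [292.7, 203.7] 253 [284, 195, 18, 18] [ 0.5009 -0.0507  0.069 ]
blue [341.0, 198.5] 265 [332, 190, 19, 18] [ 0.5067 -0.1022  0.069 ]
orange [165.4, 158.7] 513 [157, 143, 18, 32] [0.5491 0.0817 0.069 ]
orange [219.2, 162.5] 421 [212, 147, 15, 32] [0.5452 0.0261 0.069 ]
orange [4.3, 216.4] 290 [0, 200, 15, 41] [0.4864 0.2609 0.069 ]
orange [235.8, 277.9] 438 [223, 266, 26, 24] [0.4139 0.0129 0.069 ]
orange [249.3, 319.2] 388 [237, 308, 25, 22] [ 0.3611 -0.0013  0.069 ]
```

View pics/w1.png

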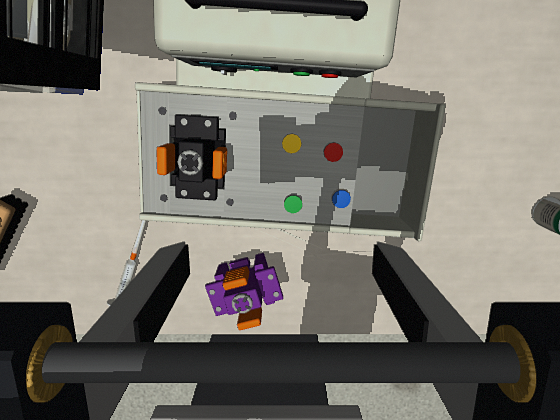

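The wrist view shows the bed with the cassette at about (190,160) and caps at yellow (291,143), red (333,152), green (293,204) and blue (341,198). The trough is on the right, about x 360–440. The brush only just enters at the left edge, near (10,220). The cap positions agree with the triangulated ones to within 1–2 mm. Next I measure the machine's yaw from the rim lines while moving towards the brush.

send_rows(targets="1 -0.02 -0.055 0 0;1 -0.02 -0.055 0 0.15;1 0 -0.055 0 0;1 0 -0.055 0 0;1 0 -0.055 0 0;1 0 -0.02 0 0;1 0 0 0 0;1 0 0 0 0")

```text
time_s: 2.9
eef_pos: [0.5166, 0.2542, 0.2805]
ee_rot: [0.997, -0.076, -0.0, 0.001]
wrist_force: [0.5, -0.8, 0.1]
finger_gap: 0.0939
finger_force: 0.0
```

Run:
```python
from h import *
import json
st=env.state(); im=imaging.grab_frame("wrist"); cv2.imwrite("pics/w2.png",im)
json.dump({k:np.array(st[k]).tolist() for k in("eef_pos","ee_rot")},open("w2.json","w"))
print(st['time_s'],st['eef_pos'],R.from_quat(st['ee_rot']).as_matrix().round(3).tolist())
s1=json.load(open("w1.json"));c1=cam("wrist",s1);w1=cv2.imread("pics/w1.png")
g=cv2.cvtColor(w1,cv2.COLOR_BGR2GRAY)
L=cv2.createLineSegmentDetector().detect(g)[0][:,0]
for l in L:
    n=np.hypot(l[2]-l[0],l[3]-l[1])
    if n>45 and 70<l[1]<250 and 130<min(l[0],l[2]) and max(l[0],l[2])<460:
        a,b=plane(c1,l[:2],.06),plane(c1,l[2:],.06); v=b-a
        print(l.round().tolist(),a[:2].round(4),b[:2].round(4),np.degrees(np.arctan2(v[0],-v[1])).round(2))
c2=cam("wrist",st)
b=blobs(im,'wood',(0,0,560,330),70,40,amin=150)
for p in b[0]: print(p, plane(c2,p[0],.042).round(3))
```

```text
2.9 [0.51658666 0.25419398 0.28051187] [[0.988, -0.152, -0.0], [-0.152, -0.988, -0.001], [0.0, 0.001, -1.0]]
[286.0, 72.0, 238.0, 69.0] [ 0.635  -0.0428] [0.6375 0.0048] 176.95
[412.0, 231.0, 331.0, 226.0] [ 0.4667 -0.1847] [ 0.4725 -0.0935] 176.38
[312.0, 225.0, 139.0, 214.0] [ 0.474  -0.0726] [0.4868 0.1181] 176.17
[438.0, 138.0, 419.0, 237.0] [ 0.5703 -0.2021] [ 0.4596 -0.1936] -94.4
[142.0, 209.0, 139.0, 92.0] [0.492  0.1145] [0.6158 0.1061] 86.14
[143.0, 211.0, 313.0, 222.0] [0.49   0.1136] [ 0.4774 -0.074 ] -3.85
[260.0, 181.0, 259.0, 132.0] [ 0.5243 -0.015 ] [ 0.576  -0.0157] 89.25
[183.0, 86.0, 137.0, 84.0] [0.6211 0.0606] [0.6238 0.1071] 176.73
[136.0, 88.0, 328.0, 102.0] [0.6191 0.1089] [ 0.6061 -0.0862] -3.8
[178.0, 84.0, 333.0, 95.0] [0.6235 0.0655] [ 0.6129 -0.0911] -3.86
[139.0, 218.0, 309.0, 229.0] [0.4818 0.1186] [ 0.4696 -0.07  ] -3.73
[331.0, 98.0, 174.0, 86.0] [ 0.6104 -0.0886] [0.6213 0.0696] 176.04
[364.0, 105.0, 433.0, 110.0] [ 0.6034 -0.1233] [ 0.598  -0.1943] -4.36
[377.0, 245.0, 428.0, 320.0] [ 0.4503 -0.1468] [ 0.3544 -0.2146] -54.75
[228.0, 97.0, 159.0, 93.0] [0.6105 0.0157] [0.6148 0.0852] 176.41
[434.0, 104.0, 368.0, 100.0] [ 0.6041 -0.1947] [ 0.6083 -0.1268] 176.38
[406.0, 169.0, 415.0, 111.0] [ 0.5366 -0.1718] [ 0.5975 -0.1756] 86.39
[357.0, 166.0, 364.0, 108.0] [ 0.5406 -0.1188] [ 0.6001 -0.1228] 86.13
([509.8, 115.1], 702, [497, 100, 26, 31]) [ 0.543 -0.001  0.042]
([452.4, 120.1], 678, [440, 105, 25, 31]) [0.547 0.06  0.042]
([13.7, 193.5], 222, [0, 151, 29, 65]) [0.54  0.556 0.042]
([236.1, 238.5], 2465, [207, 193, 59, 93]) [0.449 0.316 0.042]
([503.1, 238.2], 594, [484, 227, 40, 24]) [0.401 0.006 0.042]
([517.7, 279.9], 490, [496, 269, 40, 22]) [ 0.344 -0.012  0.042]
```

View pics/w2.png

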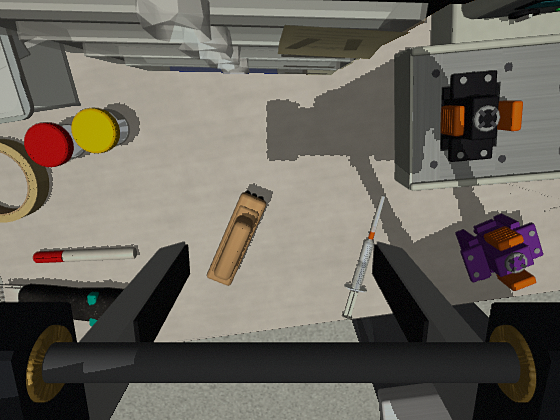

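The wrist view shows the brush at about (236,238), standing clear. The pots are at (48,145) and (96,130), and the purple look-alike at (500,250). From the rim lines I get a machine yaw of about −3.85°, origin (0.543,−0.039) and bed width 127 mm. All four caps fall inside their stated ranges. Next I measure the brush axis.

```bash
cat > br.py <<'E'
from h import *
def wood(im,box):
    h=cv2.cvtColor(im,cv2.COLOR_BGR2HSV); m=cv2.inRange(h,(5,60,35),(25,255,255))
    k=np.zeros_like(m);x0,y0,x1,y1=box;k[y0:y1,x0:x1]=255
    m=cv2.morphologyEx(m&k,cv2.MORPH_CLOSE,np.ones((5,5)))
    c=max(cv2.findContours(m,0,2)[0],key=cv2.contourArea)
    r=cv2.minAreaRect(c); return r,cv2.boxPoints(r)
E
python3 - <<'E'
from br import *
import json
c2=cam("wrist",json.load(open("w2.json")));w2=cv2.imread("pics/w2.png");t=cv2.imread("pics/top0.png");ct=cam("top")
for n,im,c,box in(("w",w2,c2,(195,180,290,295)),("t",t,ct,(180,198,216,240))):
    r,b=wood(im,box);print(n,r)
    for z in(.042,.076): print(z,[plane(c,p,z)[:2].round(4).tolist() for p in b],plane(c,r[0],z)[:2].round(4))
    if n=="w": rw=r
    else: print(tri(c2,rw[0],ct,r[0]))
g=cv2.cvtColor(w2,cv2.COLOR_BGR2GRAY)
for l in cv2.createLineSegmentDetector().detect(g)[0][:,0]:
    if np.hypot(l[2]-l[0],l[3]-l[1])>20 and 195<min(l[0],l[2]) and max(l[0],l[2])<285 and 185<min(l[1],l[3])<290:
        a,b=plane(c2,l[:2],.042),plane(c2,l[2:],.042);v=b-a
        print(l.round().tolist(),a[:2].round(3),b[:2].round(3),np.degrees(np.arctan2(v[1],v[0])).round(1))
cv2.imwrite("pics/crop2.png",cv2.resize(w2[180:295,180:300],None,fx=5,fy=5,interpolation=2))
E
```

```text
w ((236.2740936279297, 238.8955078125), (27.567533493041992, 93.33451080322266), 23.085134506225586)
0.042 [[0.4063, 0.362], [0.5044, 0.2993], [0.4875, 0.2729], [0.3875, 0.3344]] [0.448  0.3162]
0.076 [[0.4214, 0.3523], [0.5115, 0.2946], [0.496, 0.2703], [0.4041, 0.3269]] [0.4598 0.3102]
t ((197.03846740722656, 218.69229125976562), (10.816654205322266, 36.055511474609375), 33.690067291259766)
0.042 [[0.4065, 0.3614], [0.5046, 0.2994], [0.4851, 0.2695], [0.3873, 0.3317]] [0.4457 0.3156]
0.076 [[0.4046, 0.3534], [0.5, 0.2931], [0.4811, 0.2641], [0.386, 0.3245]] [0.4427 0.3089]
(array([0.44613588, 0.31695936, 0.03641684]), np.float64(0.0004905182833882936))
[205.0, 275.0, 240.0, 192.0] [0.409 0.362] [0.503 0.301] -32.7
[264.0, 203.0, 242.0, 193.0] [0.486 0.276] [0.501 0.299] 57.0
[227.0, 277.0, 249.0, 230.0] [0.401 0.337] [0.456 0.3  ] -33.5
[235.0, 226.0, 215.0, 274.0] [0.464 0.315] [0.408 0.35 ] 148.6
[213.0, 269.0, 231.0, 227.0] [0.414 0.351] [0.463 0.32 ] -32.3
[228.0, 286.0, 208.0, 278.0] [0.39  0.338] [0.404 0.36 ] 58.4
```

View pics/crop2.png

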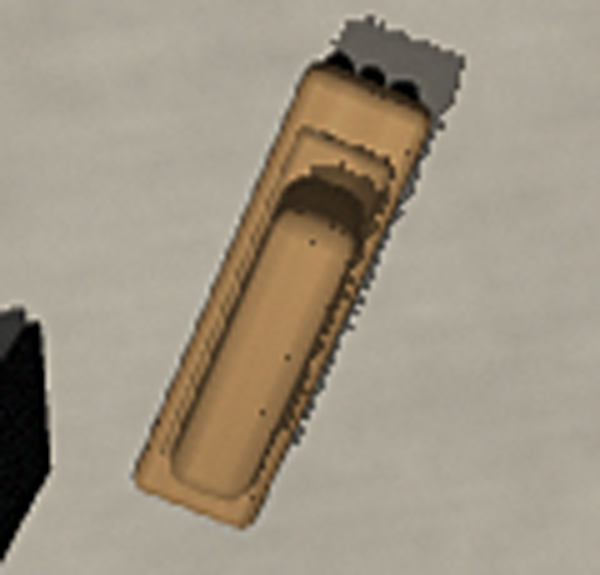

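The brush lies at centre (0.446,0.316) with its axis at −32.5°. Its size comes out at 116 × 31 mm, which matches. The rib is centred at about crop (268,350). I go down over it and grip.

send_rows(targets="0.6 0 0 0 0.14;0.6 0 0 0 0.14;0.6 0 0 0 0.134;0.6 -0.046 -0.007 -0 0;0.6 -0.046 -0.0075 0 0;0.6 0 0 0.05 0;0.6 0 0 0.05 0;0.6 0 0 0.05 0;0.6 0 0 0.05 0;0.6 0 0 0.034 0;0.6 0 0 0 0;0.6 0 0 0 0")

```text
time_s: 4.45
eef_pos: [0.4479, 0.3176, 0.0479]
ee_rot: [0.96, -0.279, 0.001, -0.001]
wrist_force: [-1.3, 0.9, 0.7]
finger_gap: 0.0563
finger_force: 0.0
```

send_rows(targets="0 0 0 0 0;0 0 0 0 0;0 0 0 0 0;0 0 0 0 0;0 0 0 0 0;0 0 0 0 0", force=35)

```text
time_s: 5.2
eef_pos: [0.4467, 0.3179, 0.0467]
ee_rot: [0.96, -0.278, 0.0, -0.0]
wrist_force: [-1.5, 0.2, 2.0]
finger_gap: 0.0197
finger_force: 35.0
```

send_rows(targets="0 0 0 -0.03 0;0 0 0 -0.05 0;0 0 0 -0.05 0;0 0 0 -0.015 -0.166;0 0 0 0 -0.166;0 0 0 0 -0.165;0 0.0192 0.0533 0 0;0 0.0192 0.0533 0 0;0 0.0192 0.0533 0 0;0 0.0192 0.0533 0 0;0 0.0192 0.0533 0 0;0 0.0192 0.0533 0 0;0 0 0 0 0;0 0 0 0 0")

```text
time_s: 6.95
eef_pos: [0.5394, -0.0087, 0.1908]
ee_rot: [0.999, -0.034, -0.001, -0.0]
wrist_force: [0.1, -0.1, -0.6]
finger_gap: 0.02
finger_force: 35.0
```

Run:
```python
from h import *
st=env.state(); im=imaging.grab_frame("wrist"); cv2.imwrite("pics/w3.png",im)
M=R.from_quat(st['ee_rot']).as_matrix()
print(st['time_s'],st['eef_pos'],np.arctan2(M[1,0],M[0,0]),st['wrist_force'],st['finger_gap'])
c=cam("wrist",st)
# where the machine's pads/cap points and brush footprint would project
ex=np.array([.9978,-.0669,0]);ey=np.array([.0669,.9978,0]);o=np.array([.5432,-.039,.06])
for n,x,y,z in(("edge-80 front",-.064,-.08,0),("edge-80 back",.064,-.08,0),("padR",0,.058,.037)): print(n,proj(c,o+x*ex+y*ey+[0,0,z]).round())
```

```text
6.95 [ 0.53938026 -0.00866149  0.19081743] -0.06807729503803688 [ 0.08116439 -0.06694036 -0.56657557] 0.019957569140270054
edge-80 front [404. 260.]
edge-80 back [418. 112.]
padR [242. 201.]
```

View pics/w3.png

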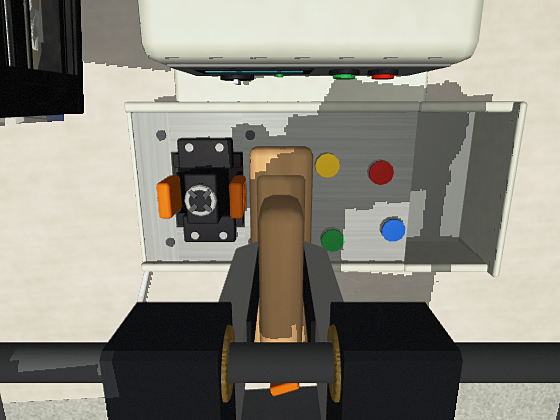

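The wrist view shows the brush held straight. Its back spans x 252–311, between the right catch pad (238,197) and the caps at yellow (328,165), red (381,172), green (332,240) and blue (393,230). I lower it and sweep.

send_rows(targets="0 0 0 0.03 0;0 0 0 0.03 0;0 0 0 0.015 0;0 0 0 0.007 0;0 0 0 0 0;0 0 0 0 0")

```text
time_s: 7.75
eef_pos: [0.5409, -0.009, 0.1104]
ee_rot: [0.999, -0.033, 0.001, 0.0]
wrist_force: [-0.6, 0.2, -0.9]
finger_gap: 0.0195
finger_force: 35.0
```

send_rows(targets="0 0 0.007 0 0;0 0 0.008 0 0;0 0 0.008 0 0;0 0 0.008 0 0;0 0 0.008 0 0;0 0 0.008 0 0;0 0 0.008 0 0;0 0 0.008 0 0;0 0 0.008 0 0;0 0 0.008 0 0;0 0 0.008 0 0;0 0 0.008 0 0;0 0 0.008 0 0;0 0 0.008 0 0;0 0 0.008 0 0;0 0 0 0 0;0 0 0 0 0;0 0 0 0 0")

```text
time_s: 10.0
eef_pos: [0.532, -0.1275, 0.1095]
ee_rot: [0.999, -0.033, -0.0, -0.0]
wrist_force: [-0.1, 1.3, -1.0]
finger_gap: 0.0199
finger_force: 35.0
```

Run:
```python
from h import *
st=env.state(); im=imaging.grab_frame("wrist"); t=imaging.grab_frame("top")
cv2.imwrite("pics/w4.png",im);cv2.imwrite("pics/t4.png",t)
print(st['time_s'],st['eef_pos'],st['wrist_force'],st['finger_gap'])
c=cam("wrist",st)
ex=np.array([.9978,-.0669,0]);ey=np.array([.0669,.9978,0]);o=np.array([.5432,-.039,0])
for nm,I,C in(("w",im,c),("t",t,cam("top"))):
  for col in('yellow','red','green','blue'):
    for p,a,b in blobs(I,col,(300,100,540,280) if nm=="w" else (300,165,362,218))[0]:
        q=plane(C,p,.02)-o; print(nm,col,p,a,(q@ex).round(3),(q@ey).round(3))
```

```text
10.0 [ 0.5320385  -0.12747636  0.10946008] [-0.07409436  1.29309633 -1.03797012] 0.019861776381918946
```

View pics/w4.png

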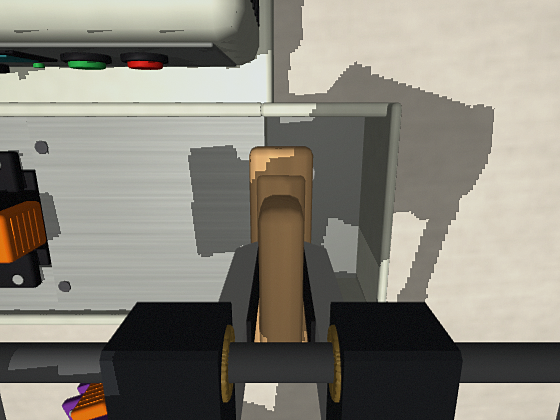

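The bed strip visible here is empty, and the brush at (280,240) is over the edge and hides most of the trough. I lift it, back off and look into the trough.

send_rows(targets="0 0 0 -0.03 0;0 0 0 -0.05 0;0 0 0 -0.02 0;0 0 -0.05 0 0;0 0 -0.05 0 0;0 0 -0.05 0 0;0 0 0 0 0;0 0 0 0 0")

```text
time_s: 11.1
eef_pos: [0.5421, 0.0216, 0.2094]
ee_rot: [0.999, -0.033, -0.0, 0.001]
wrist_force: [-0.1, -0.2, -1.8]
finger_gap: 0.0198
finger_force: 35.0
```

Run:
```python
from h import *
st=env.state(); im=imaging.grab_frame("wrist"); t=imaging.grab_frame("top")
cv2.imwrite("pics/w5.png",im);cv2.imwrite("pics/t5.png",t)
print(st['time_s'],st['eef_pos'],st['finger_gap'])
c=cam("wrist",st)
ex=np.array([.9978,-.0669,0]);ey=np.array([.0669,.9978,0]);o=np.array([.5432,-.039,0])
for nm,I,C in(("w",im,c),("t",t,cam("top"))):
  for col in('yellow','red','green','blue'):
    for p,a,b in blobs(I,col,(290,100,540,280) if nm=="w" else (300,165,362,218),vmin=30)[0]:
        q=plane(C,p,.02)-o; print(nm,col,p,a,b,(q@ex).round(3),(q@ey).round(3))
```

```text
11.1 [0.54205736 0.02163972 0.20941852] 0.0197747515985731
w green [441.0, 215.9] 19 [438, 211, 10, 12] -0.039 -0.104
```

View pics/w5.png

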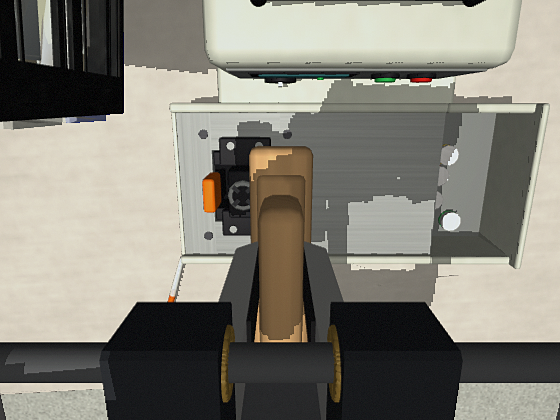

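The bed is clear. Two caps lie upside-down in the trough at about (452,157) and (450,220). The rest are probably hidden behind the edge, and I'll check once the brush is out of the way. I put the brush back where it came from.

send_rows(targets="0 -0.0192 -0.0482 0 0;0 -0.0192 -0.0482 0 0;0 -0.0192 -0.0482 0 0;0 -0.0192 -0.0482 0 0;0 -0.0192 -0.0482 0 0;0 -0.0192 -0.0482 0 0;0 0 0 0.045 0;0 0 0 0.045 0;0 0 0 0.045 0;0 0 0 0.02 0;0 0 0 0.005 0;0 0 0 0 0;0 0 0 0 0")

```text
time_s: 12.82
eef_pos: [0.4478, 0.3184, 0.0507]
ee_rot: [0.999, -0.034, 0.001, -0.001]
wrist_force: [0.0, -0.1, -1.2]
finger_gap: 0.02
finger_force: 35.0
```

send_rows(targets="0 0 0 0.002 0;0 0 0 0.0015 0;0 0 0 0 0;0 0 0 0 0")

```text
time_s: 13.32
eef_pos: [0.447, 0.3184, 0.0466]
ee_rot: [0.999, -0.034, 0.001, -0.0]
wrist_force: [-0.5, 0.0, 5.5]
finger_gap: 0.02
finger_force: 35.0
```

send_rows(targets="0.5 0 0 0 0;0.5 0 0 0 0;0.5 0 0 0 0;0.5 0 0 0 0;0.5 0 0 -0.03 0;0.5 0 0 -0.05 0;0.5 0 0 -0.06 0;0.5 0 0 -0.06 0;1 0.019 0.046 0 0;1 0.019 0.046 0 0;1 0.019 0.046 0 0;1 0.019 0.046 0 0;1 0.019 0.046 0 0;1 0.016 0.046 0 0;1 0 0.046 0 0;1 0 0 0 0;1 0 0 0 0")

```text
time_s: 15.45
eef_pos: [0.5356, -0.01, 0.2459]
ee_rot: [0.999, -0.034, -0.0, -0.0]
wrist_force: [0.6, 0.8, 0.4]
finger_gap: 0.0935
finger_force: 0.0
```

Run:
```python
from h import *
import json
st=env.state(); im=imaging.grab_frame("wrist"); t=imaging.grab_frame("top"); s=imaging.grab_frame("side")
json.dump({k:np.array(st[k]).tolist() for k in("eef_pos","ee_rot")},open("w6.json","w"))
cv2.imwrite("pics/w6.png",im);cv2.imwrite("pics/t6.png",t);cv2.imwrite("pics/s6.png",s)
M=R.from_quat(st['ee_rot']).as_matrix()
print(st['time_s'],st['eef_pos'],np.arctan2(M[1,0],M[0,0]),st['finger_gap'])
c=cam("wrist",st)
print([(b,plane(c,b[0],.097).round(4).tolist()) for b in blobs(im,'orange',(100,60,300,240),amin=80)[0]])
o=np.hstack([im[60:300,100:500], cv2.resize(t[160:260,170:370],None,fx=2,fy=2)[:240][:, :400] if 0 else cv2.resize(t[150:250,200:366],(400,240))])
cv2.imwrite("pics/v6.png",o)
```

```text
15.45 [ 0.53559177 -0.01000352  0.24585578] -0.06765235921105874 0.09346807509205415
[(([183.9, 178.6], 587, [174, 161, 20, 36]), [0.5536, 0.0737, 0.097]), (([242.3, 178.4], 463, [235, 161, 15, 36]), [0.5503, 0.0222, 0.097])]
```

View pics/v6.png

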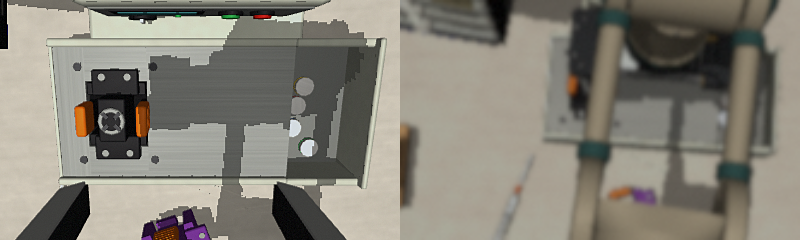

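The wrist crop on the left shows all four caps in the trough, at about (303,87), (298,104), (292,128) and (308,147), and the bed clean. The cassette's ring is at (111,122), which is (211,182) in the full picture. Next I triangulate the ring and pads from the wrist views.

Run:
```python
from h import *
import json
ex=np.array([.9978,-.0669,0]);ey=np.array([.0669,.9978,0]);o=np.array([.5432,-.039,.06])
g={'w1':(190,161),'w2':(487,119),'w6':(211,182)};C={};P={};B={}
for k,p in g.items():
    C[k]=cam("wrist",json.load(open(k+".json"))); im=cv2.imread(f"pics/{k}.png")
    r=im[p[1]-22:p[1]+22,p[0]-22:p[0]+22]; f=6
    G=cv2.resize(cv2.cvtColor(r,cv2.COLOR_BGR2GRAY),None,fx=f,fy=f,interpolation=2)
    h=cv2.HoughCircles(cv2.GaussianBlur(G,(0,0),3),cv2.HOUGH_GRADIENT,1,200,param1=80,param2=15,minRadius=50,maxRadius=110)
    q=h[0][0]; P[k]=(p[0]-22+(q[0]+.5)/f-.5,p[1]-22+(q[1]+.5)/f-.5); print(k,np.round(P[k],1),q[2]/f)
    B[k]=[b[0] for b in sorted(blobs(im,'orange',(p[0]-50,p[1]-40,p[0]+50,p[1]+40),amin=150)[0])]; print(B[k])
for a,b in(('w1','w2'),('w2','w6')):
    for n,u,v in(("ring",P[a],P[b]),("padL",B[a][0],B[b][0]),("padR",B[a][-1],B[b][-1])):
        X,e=tri(C[a],u,C[b],v);d=X-o;print(a,b,n,X.round(4),e.round(4),"machine",(d@ex).round(4),(d@ey).round(4))
for k in g: print(k,plane(C[k],P[k],.093).round(4))
```

```text
w1 [189.3 161.7] 12.099999
[[165.4, 158.7], [219.2, 162.5]]
w2 [488.3 119.3] 14.099999
[[452.9, 119.8], [509.9, 115.1]]
w6 [210.3 180.5] 12.966667
[[183.9, 178.6], [242.3, 178.4]]
w1 w2 ring [0.5491 0.0505 0.0961] 0.002 machine -0.0001 0.0897
w1 w2 padL [0.5512 0.0776 0.0827] 0.0002 machine 0.0002 0.1168
w1 w2 padR [0.5476 0.0236 0.0844] 0.0 machine 0.0002 0.0627
w2 w6 ring [0.5491 0.0507 0.0963] 0.002 machine -0.0001 0.0899
w2 w6 padL [0.5512 0.0776 0.0829] 0.0002 machine 0.0002 0.1169
w2 w6 padR [0.5477 0.0236 0.0844] 0.0003 machine 0.0004 0.0628
w1 [0.5497 0.0513 0.093 ]
w2 [0.5477 0.0488 0.093 ]
w6 [0.5496 0.0514 0.093 ]
```

The ring triangulates to (0.5491,0.0506,0.096) and the pad midpoint to (0.5494,0.0506). These agree with the socket at machine (0, 90) and the stated 37 mm height. I move above it.

send_rows(targets="1 0.0047 -0.0307 0 0;1 0.0047 -0.0307 0 0;1 0 0 0.05 0;1 0 0 0.05 0;1 0 0 0 0;1 0 0 0 0")

```text
time_s: 16.35
eef_pos: [0.5506, 0.0507, 0.1476]
ee_rot: [0.999, -0.033, 0.001, -0.0]
wrist_force: [1.5, -0.0, -0.4]
finger_gap: 0.0939
finger_force: 0.0
```

send_rows(targets="1 -0.001 0 0.03 0;1 0 0 0.03 0;1 0 0 0.015 0;1 0 0 0.007 0;1 0 0 0 0;1 0 0 0 0;1 0 0 0 0")

```text
time_s: 17.23
eef_pos: [0.5488, 0.0502, 0.0647]
ee_rot: [0.999, -0.034, 0.001, 0.0]
wrist_force: [-0.6, -0.1, 0.4]
finger_gap: 0.0941
finger_force: 0.0
```

send_rows(targets="0 0 0 0 0;0 0 0 0 0;0 0 0 0 0;0 0 0 0 0;0 0 0 0 0;0 0 0 0 0;0 0 0 0 0;0 0 0 0 0", force=25)

```text
time_s: 18.23
eef_pos: [0.5483, 0.0503, 0.0641]
ee_rot: [0.999, -0.034, 0.0, -0.0]
wrist_force: [0.4, 1.7, 3.7]
finger_gap: 0.0472
finger_force: 25.0
```

The finger gap is 47 mm, so both catches are at their stops. I lift gently and check the force.

send_rows(targets="0 0 0 -0.002 0;0 0 0 -0.003 0;0 0 0 -0.004 0;0 0 0 -0.004 0;0 0 0 0 0")

```text
time_s: 18.85
eef_pos: [0.5485, 0.0503, 0.0774]
ee_rot: [0.999, -0.034, 0.0, -0.0]
wrist_force: [0.7, 1.8, -1.7]
finger_gap: 0.0472
finger_force: 25.0
```

send_rows(targets="0 0 0 -0.008 0;0 0 0 -0.009 0;0 0 0 -0.01 0;0 0 0 -0.01 0;0 0 0 -0.01 0;0 0 0 -0.01 0;0 0 0 -0.01 0;0 0 0 -0.01 0;0 0 0 -0.006 0;0 0 0 -0.004 0;0 0 0 0 0;0 0 0 0 0;0 0 0 0 0;0 0 0 0 0")

```text
time_s: 20.6
eef_pos: [0.5481, 0.0502, 0.1637]
ee_rot: [0.999, -0.034, -0.0, 0.0]
wrist_force: [-0.7, 0.0, -3.3]
finger_gap: 0.0471
finger_force: 25.0
```

Run:
```python
from h import *
st=env.state(); im=imaging.grab_frame("wrist"); t=imaging.grab_frame("side")
print(st['time_s'],st['eef_pos'],st['wrist_force'],st['finger_gap'],np.abs(st['joint_vel']).max())
cv2.imwrite("pics/v7.png",np.hstack([im[60:360,90:480],cv2.resize(t[150:290,190:372],(390,300),interpolation=2)]))
```

```text
20.6 [0.54812985 0.05018128 0.16373185] [-0.67337334  0.03778583 -3.25507067] 0.04709492967269952 0.0012890666870429117
```

View pics/v7.png

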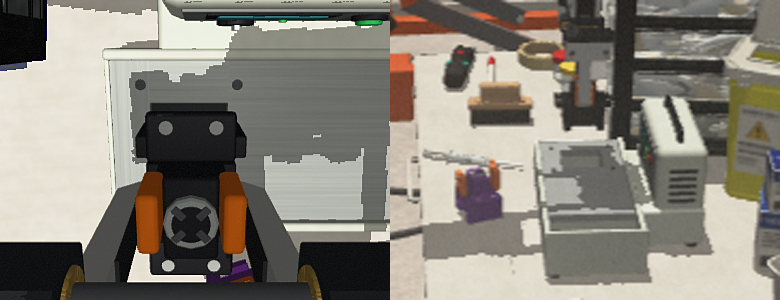

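The left half shows the cassette held upright between the pads at (190,190). The right half shows it well above the machine at (583,95), the brush standing on its bristles on the counter at (500,103), and the bystanders in place. It has risen 100 mm, so I hand the job in.

```bash
python3 -c "
from station import env
print(env.finish_job())"
```

```text
the job is handed in; nothing more can be done
None
```

The job is handed in, with no verdict returned: all four caps are in the trough, the brush stands on the counter, and the cassette is held upright by its pinched catches 10 cm above its socket, at 20.6 s on the robot's clock.

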